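Seat the keyed lid of the coffee grinder

TASK

First take the white cup off the grinder's lid and stand it upright on the free green coaster. Then, without gripping the lid or lifting it off, push its orange handle round, pressing down lightly, until the lid drops into its keyed collar with the handle over the white pointer, and press it fully home. Leave the cup stack, the jar and the blue cups where they stand: the handle cannot pass the tall cup stack, so turn the lid the other way round.

Things in the scene. Friction and masses are not known exactly. Their poses are not given: they have to be found in the camera images.
- grinder: Fixed black coffee grinder, body 170 x 150 mm, 125 mm high, under a round grey hopper collar of 174 mm diameter. Origin on the counter under the collar's vertical axis, z up; its front, with the white pointer on the collar, is its -x side. Slots at three different radii let the lid fit in one direction only; a centre socket keeps it centred while it turns.
- collar (a point): Centre of the collar's flat rim, 190 mm above the counter. Unseated, the lid stands on three 8 mm keys on this rim. Turned to the right direction (within about 2 degrees) it drops 3 mm by its weight onto a stiff rubber seal and turns no more; a further push of 3 to 15 N, while turning or near its middle, sends it the last 5 mm until its deck meets the rim, where it stays.
- mark (a point): Point where the handle's outer end stands when the lid is home: 135 mm out from the collar's axis above the white pointer (16 mm wide tab that sticks out of the collar to 130 mm from the axis, top 165 mm high), at rim height (190 mm).
- lid_top (a point): Centre of the flat top of the black lid (180 mm diameter, deck 6 mm thick, 0.5 kg, slippery). An orange upright fin, its handle, 14 mm thick, lies along the lid's +x axis from 50 to 135 mm from the centre and rises 24 mm above the deck. Top at 204 mm height unseated, 196 mm when home. Finger forces above 60 N would crack it; while it turns, press beside the handle with less than 8 N lest it tip.
- lid_tip (a point): Outer end of the lid's orange handle, on its centre line at the deck's underside, 135 mm from the lid's centre; same axes as the lid. The handle starts roughly opposite the white pointer.
- cup_mid (a point): Centre, half-way up, of the white ceramic cup (no handle, straight sides, 60 mm diameter, 70 mm high, open on top, 0.15 kg) that starts upright on the lid's top; z is its axis.
- coaster_top (a point): Centre of the top of the fixed green and cork coaster, 80 mm diameter, top 12 mm above the counter, on one of three places in a row on the wooden tray.
- tray: Fixed wooden tray, 310 x 120 mm, 8 mm high, origin under its centre; its x axis runs along the row of three places, which are 95 mm apart.
- cup_b_mid (a point): Centre of a blue cup of the white cup's size, standing on the tray; to be left alone.
- cup_c_mid (a point): Centre of a second blue cup of that size, standing on the tray; to be left alone.
- stack: Loose tall stack of blue paper cups, 73 mm diameter, 241 mm high, standing on the counter close beside the grinder, on its left or right; origin at the centre of its foot. The lid's handle cannot pass it. To be left alone.
- jar: Loose amber jar, 72 mm diameter, 115 mm high, on the counter on the grinder's other side, well below the lid; origin at the centre of its foot. To be left alone.
Not all that is in view belongs to the job. Of the things that look like the part that bears lid_top, the largest one is meant.

How it is judged:
On the way, in this order (a step that is already met when the one before it is completed fails the run):
1. the white cup stands on the coaster, let go (horizontal distance between cup_mid and coaster_top below 0.025 m and z of cup_mid in the frame of coaster_top below 0.039 m and angle between cup_mid's own z axis and vertical below 0.1 rad and contact force between the fingers and cup below 0.1 N), for 0.2 s.
2. the lid has been turned to its slots and has begun to drop (horizontal distance between lid_tip and mark below 0.012 m and height (world z) of lid_top below 0.2025 m), for 0.1 s.
At the end, for the whole second after the job is handed in: The lid is home: handle end within 12 mm of the mark, top within 2 mm of its seated height of 196 mm, level within 0.03 rad; the white cup stands upright (within 0.1 rad) on the coaster, within 25 mm of its centre (horizontal distance between lid_tip and mark below 0.012 m and height (world z) of lid_top below 0.198 m and angle between lid_top's own z axis and vertical below 0.03 rad and horizontal distance between cup_mid and coaster_top below 0.025 m and z of cup_mid in the frame of coaster_top below 0.039 m and angle between cup_mid's own z axis and vertical below 0.1 rad); the robot touches nothing.
It fails at once if the lid is lifted off (more than 20 mm) or tipped (more than 0.2 rad) (height (world z) of lid_top above 0.224 m or angle between lid_top's own z axis and vertical above 0.2 rad).
It fails at once if the lid is gripped or forced (more than 60 N) (contact force between the fingers and lid above 60 N).
It fails at once if the white cup is tipped over (angle between cup_mid's own z axis and vertical above 0.6 rad).
It fails at once if the cup stack or the jar is shifted by more than 25 mm, or the stack tipped (distance of any of stack, jar from where it was at the start of the episode above 0.025 m or angle between stack's own z axis and vertical above 0.3 rad).
It fails at once if a blue cup is shifted by more than 20 mm (distance of any of cup_b_mid, cup_c_mid from where it was at the start of the episode above 0.02 m).
It also fails if it takes over 72 s, if anything falls off the work surface, if the arm or the gripper's body presses on something with over 40 N, if the wrist force passes 120 N, or if a joint passes its speed limit or range.

ROBOT

A 7-joint arm with a two-finger parallel gripper is mounted at the origin on the work surface. World frame = base frame: x ahead of the robot, y to its left, z up, the work surface at z = 0. Lengths are in m, angles in rad, forces in N, time in s.
With the tool pointing down it reaches from about 0.4 to 0.85 m from the base axis. Payload 4.4 kg.
Tool frame: the origin (TCP) lies at the very end of the fingers, on their centre line; the grasp point (between the pads) lies 19 mm behind it; z points along the fingers, y is the line along which they close (so a half turn about z gives the same grasp; the last joint's range is limited). The gripper opens to 94 mm and grips with 3 to 60 N. Pads are 16 mm wide; open, the fingers measure 119 mm over their backs; the gripper's body (75 mm by 177 mm) begins 78 mm behind the grasp point.
Start: joints at [-1.4, 0.628, 0.038, 1.517, -0.027, 0.996, -0.02], TCP at [0.152, 0.632, 0.205] pointing down, gripper open.
Joint ranges: [-3.06, 3.06], [-0.37, 2.12], [-1.25, 1.32], [0.18, 2.47], [-1.1, 4.24], [0.23, 1.98], [-2.94, 2.94]. Speed limits (rad/s): [2.57, 2.57, 3.14, 3.14, 3.14, 3.14, 3.14].

INTERFACE

Orientations are given as [roll, pitch, yaw] about the fixed x, y, z axes, in that order (R = Rz(yaw) Ry(pitch) Rx(roll)).
In Python, from workcell import env gives the robot as it stands. The module is installed in compiled form; this text tells all that it offers.
- The arm moves only by the tool arm_command, never from a script. Its argument "increments" is one flat list of numbers, 7 for each row, row after row: the finger opening in m, from 0 to 0.094, then the shift along the tool's x, y, z in m, then the turn, a rotation vector about the tool's x, y, z in degrees. In form: [claw, dx, dy, dz, wx, wy, wz, claw, dx, dy, dz, wx, wy, wz, ...]. A call has 1 to 20 rows; each row shifts and turns the commanded pose from where the row before left it, along the tool's axes as they then stand; what a row does not reach is not made up. A row lasts 1/12 s, in which the tool goes at most 41.7 mm and 7.16 degrees, less where a joint would pass 70% of its speed; a pose out of reach is approached as far as the arm can. A call with a gripper value outside its range is refused whole. The fingers move at their own pace and stop on an object; "grip_force" is the grip in N (left out, the last holds). Time passes only in rows, so rows that do not move let the fingers close. It gives the time, the measured TCP pose, the force, the opening and the grip force at its end, in the units of the state.
- env.get_obs(): the state, without advancing time (a new reading comes with each control period).
- env.snapshot(name): name is "scene" or "top"; returns a dict with "image" (420x560x3 uint8, blue, green, red), "camera_matrix" (3x3 intrinsics, pixels), "world_to_cam" (4x4, takes a point from world to camera coordinates). Camera axes: x right, y up, looking along -z (the intrinsics and any distortion apply to the point x, -y, -z); pixel columns grow to the right and rows downward; lengths in m; the calibration is good to about 2 mm. A picture is of the moment at which its call begins. There is no depth.
- env.finish_job(): hands the job in; it is judged then, once.
The state is a dict: "t": time; "qpos": joint angles; "joint_velocities": joint speeds; "joint_efforts": joint torques, N m; "position": TCP position; "tcp_rot": TCP orientation; "force": force on the tool from outside, world axes, zero at the start; "torque": the same for the moment, N m; "finger_gap": finger opening in m; "grasp_force": force on a finger pad.
Only numpy, scipy, OpenCV 4.12 (cv2) and the standard library are available. Lean on these libraries where they do the work, as an engineer would, in place of code of your own. Each camera call takes 0.05 s, during which the arm holds its last target. There are 200 camera calls.

## Working session

There is one attempt and no reset: what is moved stays moved. The work goes in short steps, Python scripts to look and compute and a tool call to move; the robot and the scene stay as the last step left them, time stands still between calls to the robot, and variables do not carry over. Pictures are saved under pics/ and viewed, at most 13 in all, crops included, and the job is handed in when it is done.

Besides the shell and the picture viewer there is one more tool, called after "Request:" in YAML: its name, and indented under it one key for each argument. arm_command: Moves the arm, as the interface text tells. Its arguments: {"type":"object","properties":{"increments":{"type":"array"},"grip_force":{"type":"number"}},"required":["increments"]}

```bash
mkdir -p pics; cat > h.py <<'E'
import numpy as np, cv2
from workcell import env
def snap(n,f=None):
    s=env.snapshot(n)
    if f: cv2.imwrite('pics/'+f,s['image'])
    return s
def ray(s,u,v):
    K=np.array(s['camera_matrix']);T=np.array(s['world_to_cam'])
    d=np.linalg.inv(K)@[u,v,1]; d=np.array([d[0],-d[1],-d[2]])
    R=T[:3,:3]; return -R.T@T[:3,3], R.T@d
def onz(s,u,v,z):
    o,d=ray(s,u,v); return o+d*(z-o[2])/d[2]
def proj(s,p):
    K=np.array(s['camera_matrix']);T=np.array(s['world_to_cam'])
    c=T[:3,:3]@np.array(p)+T[:3,3]; q=K@[c[0],-c[1],-c[2]]; return q[:2]/q[2]
E
python3 - <<'E'
from h import *
a=snap('scene','s0.png');b=snap('top','t0.png')
for s in(a,b):print({k:np.round(v,3).tolist() for k,v in s.items() if k!='image'},s.keys())
o=env.get_obs();print(o)
E
```

```text
{'camera_matrix': [[486.323, 0.0, 282.233], [0.0, 486.323, 211.71], [0.0, 0.0, 1.0]], 'world_to_cam': [[0.075, 0.997, 0.021, -0.04], [-0.595, 0.028, 0.803, 0.169], [0.8, -0.073, 0.595, -1.558], [0.0, 0.0, 0.0, 1.0]]} dict_keys(['image', 'camera_matrix', 'world_to_cam'])
{'camera_matrix': [[385.627, 0.0, 276.425], [0.0, 385.627, 214.102], [0.0, 0.0, 1.0]], 'world_to_cam': [[0.013, -1.0, -0.014, 0.021], [0.997, 0.011, 0.076, -0.538], [-0.076, -0.015, 0.997, -1.055], [0.0, 0.0, 0.0, 1.0]]} dict_keys(['image', 'camera_matrix', 'world_to_cam'])
{'t': 0.1, 'qpos': array([-1.39980541,  0.6292039 ,  0.03845386,  1.51826332, -0.02699822,
        0.996299  , -0.01995137]), 'joint_velocities': array([ 0.00027413, -0.00275043,  0.00056393, -0.00366795,  0.0004513 ,
        0.0003558 ,  0.00054523]), 'joint_efforts': array([ 3.61266750e-03, -5.50795376e+01,  1.14807598e+00, -1.87117714e+01,
       -5.20082423e-02,  1.91727094e-02,  4.76963407e-05]), 'position': array([0.1523163 , 0.6312898 , 0.20467997]), 'tcp_rot': array([-3.13993735e+00,  2.05841912e-05,  2.90484410e+00]), 'force': array([ 0.15507399,  0.1964724 , -0.0685258 ]), 'torque': array([-0.07181995,  0.01962227, -0.01683022]), 'grasp_force': 0.0, 'finger_gap': 0.0941613904726978}
```

View pics/s0.png

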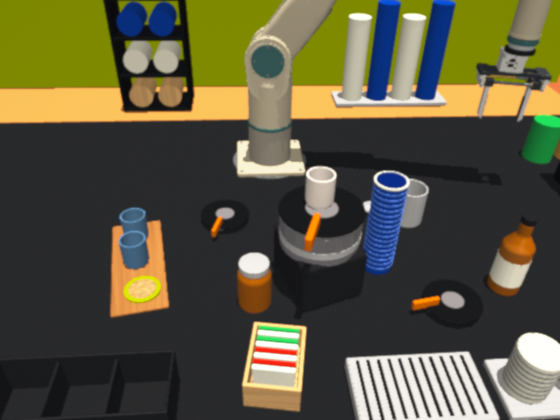

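View pics/t0.png

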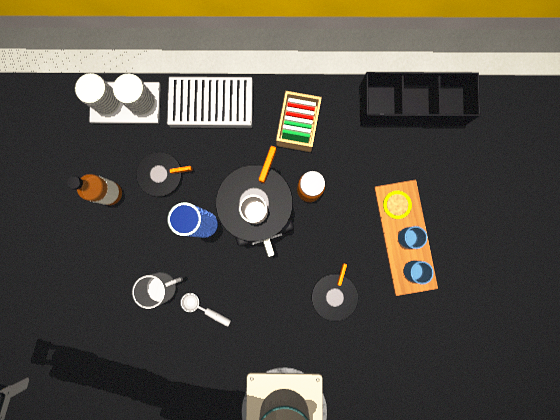

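The scene view shows the grinder with the large lid at (320,220), white cup on it at (320,187), stack at (385,222), jar at (255,283), tray at (138,265) with free coaster at (142,289). The top view shows the lid centre at about (254,204), orange handle up to (268,150), pointer at (268,247), stack at (190,220) on +y, jar at (312,186) on -y, and coaster at (398,204).
Lid candidates in the top view are (254,204), (160,173) and (335,297). The one at (254,204) is the largest and stands on the grinder under the cup, so it is the one meant. The handle must turn via -y, the jar side.

```bash
cat > m.py <<'E'
from h import *
def blob(s,lo,hi,box):
    x0,y0,x1,y1=box; im=s['image'][y0:y1,x0:x1]; m=cv2.inRange(cv2.cvtColor(im,cv2.COLOR_BGR2HSV),lo,hi)
    n,l,st,c=cv2.connectedComponentsWithStats(m)
    if n<2: return None
    k=1+np.argmax(st[1:,4]); pts=np.argwhere(l==k)[:,::-1]+[x0,y0]
    return pts.astype(np.int32)
E
python3 - <<'E'
from m import *
s=snap('top')
c=cv2.resize(s['image'][130:270,180:330],None,fx=4,fy=4,interpolation=cv2.INTER_CUBIC);cv2.imwrite('pics/c1.png',c)
p=blob(s,(20,150,120),(45,255,255),(370,175,430,225)); e=cv2.minEnclosingCircle(p);print('coaster',e,onz(s,*e[0],.012))
p=blob(s,(5,150,120),(20,255,255),(240,135,300,190)); r=cv2.minAreaRect(p);print('handle',r)
v=cv2.fitLine(p,cv2.DIST_L2,0,.01,.01).ravel();t=(p-v[2:])@v[:2]
ends=[onz(s,*(v[2:]+v[:2]*k),.228) for k in(t.min(),t.max())];print(ends)
g=cv2.cvtColor(s['image'],cv2.COLOR_BGR2GRAY)
p=blob(s,(0,0,110),(180,70,255),(235,180,275,228));e=cv2.minEnclosingCircle(p);print('cup',e,onz(s,*e[0],.274))
p=blob(s,(0,0,130),(180,70,255),(255,230,285,262));r=cv2.minAreaRect(p);print('pointer',r,[onz(s,*q,.165) for q in cv2.boxPoints(r)])
p=blob(s,(20,0,20),(180,70,80),(205,155,305,250))
if p is not None: e=cv2.minEnclosingCircle(p);print('lid',e,onz(s,*e[0],.204))
for q in [(312,183)]: print('jar',onz(s,*q,.115))
print('stack',onz(s,185,219,.241),'cups',onz(s,415,238,.082),onz(s,420,271,.082))
print(np.unique(s['image'][195:210,222:232].reshape(-1,3),axis=0)[:4], s['image'][205,205:222])
E
```

```text
coaster ((397.3673095703125, 204.0426483154297), 14.70620346069336) [ 0.57091326 -0.31106573  0.012     ]
handle ((266.9379577636719, 163.2956085205078), (6.407681941986084, 37.335426330566406), 19.983104705810547)
[array([0.59632131, 0.05814998, 0.228     ]), array([0.67855361, 0.03415534, 0.228     ])]
cup ((254.39830017089844, 205.0084686279297), 18.06278419494629) [0.53758751 0.07106229 0.274     ]
pointer ((268.4056701660156, 247.1698455810547), (17.307430267333984, 6.730666637420654), 74.05460357666016) [array([0.46476496, 0.05741201, 0.165     ]), array([0.46939221, 0.04192111, 0.165     ]), array([0.42975981, 0.02997344, 0.165     ]), array([0.42515356, 0.04541225, 0.165     ])]
lid ((235.5, 202.0), 56.029109954833984) [0.55108888 0.12020146 0.204     ]
jar [ 0.61160043 -0.06372594  0.115     ]
stack [0.50792599 0.22723266 0.241     ] cups [ 0.47511058 -0.33489883  0.082     ] [ 0.39005142 -0.34651086  0.082     ]
[[70 70 78]
 [70 72 75]
 [70 73 75]
 [70 74 76]] [[42 40 40]
 [51 46 49]
 [47 46 43]
 [44 46 45]
 [43 41 41]
 [46 50 49]
 [41 44 44]
 [47 44 44]
 [46 47 44]
 [48 49 47]
 [39 38 36]
 [77 79 81]
 [74 75 77]
 [75 74 78]
 [69 69 75]
 [75 76 79]
 [74 74 77]]
```

View pics/c1.png

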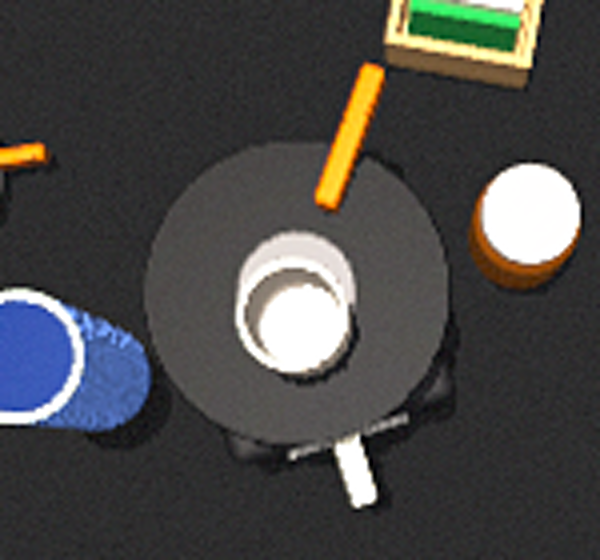

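The crop confirms the choice: large lid with centre at crop (297,293), cup standing on it, handle pointing to crop (370,70), pointer at crop (355,470). Lid centre comes out at about (0.550, 0.073) with handle yaw about -16°, and it goes clockwise by about 147°. First I lift the tool and align it with the tray.

Request:
arm_command:
  increments: [0.094,0,0,-0.035,0,0,-6.15,0.094,0,0,-0.035,0,0,-6.15,0.094,0,0,-0.035,0,0,-6.15,0.094,0,0,-0.03,0,0,-6.15]
  grip_force: 12

```text
t: 0.48
position: [0.1525, 0.6319, 0.3426]
tcp_rot: [3.141, 0.0, -2.944]
force: [-0.0, 0.8, 0.4]
finger_gap: 0.0939
grasp_force: 0.0
```

Request:
arm_command:
  increments: [0.094,-0.0131,-0.031,0,0,0,0,0.094,-0.0131,-0.031,0,0,0,0,0.094,-0.0131,-0.031,0,0,0,0,0.094,-0.0131,-0.031,0,0,0,0,0.094,-0.0131,-0.031,0,0,0,0,0.094,-0.0131,-0.031,0,0,0,0,0.094,-0.0131,-0.031,0,0,0,0,0.094,-0.0131,-0.031,0,0,0,0,0.094,-0.0131,-0.031,0,0,0,0,0.094,-0.0131,-0.031,0,0,0,0,0.094,-0.0131,-0.031,0,0,0,0,0.094,-0.0131,-0.031,0,0,0,0,0.094,-0.0131,-0.031,0,0,0,0,0.094,-0.0131,-0.031,0,0,0,0,0.094,-0.0131,-0.031,0,0,0,0,0.094,-0.0131,-0.031,0,0,0,0,0.094,-0.0131,-0.031,0,0,0,0,0.094,-0.0131,-0.031,0,0,0,0,0.094,-0.0131,-0.031,0,0,0,0,0.094,-0.0131,-0.031,0,0,0,0]

```text
t: 2.15
position: [0.5287, 0.072, 0.3404]
tcp_rot: [3.141, -0.0, -2.949]
force: [0.7, 0.1, 0.9]
finger_gap: 0.0941
grasp_force: 0.0
```

```bash
cat >> h.py <<'E'
def go(p,yaw=None):
    "shift to p in tool axes at present yaw"
    o=env.get_obs();y=o['tcp_rot'][2];d=np.array(p)-o['position']
    print('pos',o['position'].round(4),'rot',np.degrees(o['tcp_rot']).round(1),'dx dy dz',np.round([d[0]*np.cos(y)+d[1]*np.sin(y),d[0]*np.sin(y)-d[1]*np.cos(y),-d[2]],4),'F',o['force'].round(2),'t',round(o['t'],2),'gap',round(o['finger_gap'],4),'q',o['qpos'].round(2))
E
python3 - <<'E'
from h import *
s=snap('scene','s1.png')
go((.528,.072,.231))
t=snap('top')
for z in(.204,.274):print(onz(t,254.2,203.2,z),onz(t,254.2,209.5,z))
E
```

```text
pos [0.5323 0.0641 0.3403] rot [-1.796e+02  1.000e-01 -1.695e+02] dx dy dz [0.0028 0.0086 0.1093] F [ 3.65 -3.81  0.61] t 2.2 gap 0.0942 q [-0.31  0.34  0.19  1.64 -0.06  1.17  1.64]
[0.54877268 0.07670731 0.204     ] [0.53410767 0.07645734 0.204     ]
[0.54146446 0.07155234 0.274     ] [0.52795425 0.07132206 0.274     ]
```

View pics/s1.png

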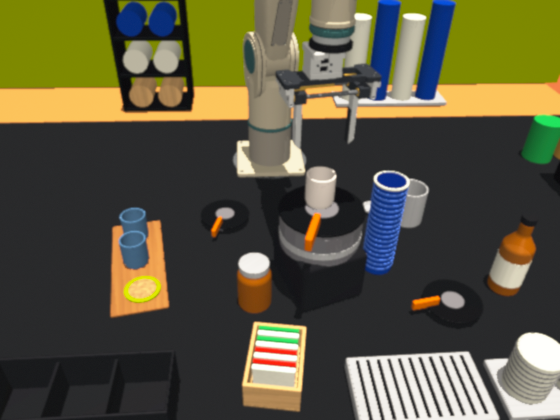

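The gripper hangs behind/above the cup, with fingers at (297,130) and (352,125) and the cup rim at about (320,175). I check the rim estimate against this view.

```bash
python3 - <<'E'
from m import *
s=snap('scene')
print(proj(s,(.528,.0715,.274)),onz(s,320.5,175,.274))
p=blob(s,(0,0,110),(180,70,255),(296,160,345,208));print(cv2.boundingRect(p), proj(s,(.528,.0715,.204)), proj(s,(.558,.0715,.274)), proj(s,(.498,.0715,.274)))
go((.528,.0715,.231))
E
```

```text
[320.17238461 173.37795569] [0.53409073 0.07131484 0.274     ]
(306, 166, 32, 42) [317.93513863 201.77431318] [322.27951793 181.51702117] [318.16626419 165.62906519]
pos [0.529  0.0706 0.34  ] rot [-179.9   -0.  -169.3] dx dy dz [0.0008 0.0011 0.109 ] F [-0.52  0.39 -0.33] t 2.3 gap 0.0939 q [-0.31  0.33  0.18  1.65 -0.06  1.17  1.64]
```

Request:
arm_command:
  increments: [0.094,0,0,0.03,0,0,0,0.094,0,0,0.03,0,0,0,0.094,0,0,0.03,0,0,0,0.094,0,0.001,0.019,0,0,0,0.094,0,0,0,0,0,0,0.05,0,0,0,0,0,0,0.05,0,0,0,0,0,0,0.05,0,0,0,0,0,0,0.05,0,0,0,0,0,0,0.05,0,0,0,0,0,0,0.05,0,0,0,0,0,0,0.05,0,0,0,0,0,0]
  grip_force: 12

```text
t: 3.3
position: [0.5286, 0.0744, 0.2323]
tcp_rot: [-3.142, 0.001, -2.949]
force: [-0.2, 0.2, 3.8]
finger_gap: 0.0589
grasp_force: 11.9
```

```bash
python3 - <<'E'
from h import *
go((.571,-.311,.3))
E
```

```text
pos [0.5286 0.0744 0.2323] rot [-1.80e+02  1.00e-01 -1.69e+02] dx dy dz [ 0.032  -0.3864 -0.0677] F [-0.19  0.24  3.77] t 3.3 gap 0.0589 q [-0.3   0.43  0.16  1.81 -0.09  0.9   1.66]
```

Request:
arm_command:
  increments: [0.05,0,0,-0.015,0,0,0,0.05,0,0,-0.025,0,0,0,0.05,0,0,-0.028,0,0,0,0.05,0.002,-0.026,0,0,0,0,0.05,0.002,-0.03,0,0,0,0,0.05,0.0025,-0.03,0,0,0,0,0.05,0.0025,-0.03,0,0,0,0,0.05,0.0025,-0.03,0,0,0,0,0.05,0.0025,-0.03,0,0,0,0,0.05,0.0025,-0.03,0,0,0,0,0.05,0.0025,-0.03,0,0,0,0,0.05,0.0025,-0.03,0,0,0,0,0.05,0.0025,-0.03,0,0,0,0,0.05,0.0025,-0.03,0,0,0,0,0.05,0.0025,-0.03,0,0,0,0,0.05,0.003,-0.03,0,0,0,0,0.05,0,0,0,0,0,0,0.05,0,0,0,0,0,0]

```text
t: 4.8
position: [0.5694, -0.3127, 0.2985]
tcp_rot: [3.141, -0.002, -2.953]
force: [0.4, 0.8, -1.4]
finger_gap: 0.059
grasp_force: 11.9
```

```bash
python3 - <<'E'
from h import *
go((.571,-.311,.042))
snap('scene','s2.png')
E
```

```text
pos [ 0.5694 -0.3127  0.2985] rot [ 1.800e+02 -1.000e-01 -1.692e+02] dx dy dz [-0.0019  0.0014  0.2565] F [ 0.37  0.75 -1.36] t 4.8 gap 0.059 q [ 0.32  0.56  0.24  1.39 -0.14  1.2   2.33]
```

View pics/s2.png

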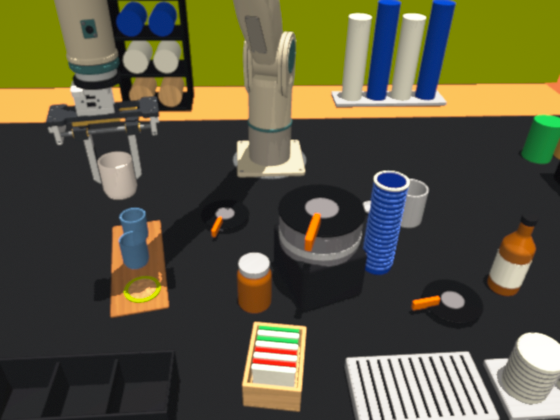

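The cup is held upright at (118,175), and the lid and everything else are undisturbed.

Request:
arm_command:
  increments: [0.05,-0.001,0.001,0.03,0,0,0,0.05,-0.001,0.001,0.03,0,0,0,0.05,0,0,0.03,0,0,0,0.05,0,0,0.03,0,0,0,0.05,0,0,0.03,0,0,0,0.05,0,0,0.03,0,0,0,0.05,0,0,0.03,0,0,0,0.05,0,0,0.025,0,0,0,0.05,0,0,0.014,0,0,0,0.05,0,0,0.004,0,0,0,0.05,0,0,0.004,0,0,0,0.05,0,0,0,0,0,0,0.05,0,0,0,0,0,0]

```text
t: 5.93
position: [0.5731, -0.3081, 0.0437]
tcp_rot: [-3.141, 0.002, -2.948]
force: [-0.4, -0.5, -1.2]
finger_gap: 0.059
grasp_force: 11.9
```

```bash
python3 - <<'E'
from h import *
go((.571,-.311,.0405))
E
```

```text
pos [ 0.5731 -0.3081  0.0437] rot [-1.799e+02  1.000e-01 -1.689e+02] dx dy dz [ 0.0026 -0.0025  0.0032] F [-0.38 -0.54 -1.2 ] t 5.93 gap 0.059 q [ 0.35  0.83  0.17  1.64 -0.2   0.68  2.39]
```

Request:
arm_command:
  increments: [0.05,0.002,-0.002,0.001,0,0,0,0.05,0,0,0.001,0,0,0,0.05,0,0,0.001,0,0,0,0.05,0,0,0.001,0,0,0,0.05,0,0,0,0,0,0,0.05,0,0,0,0,0,0]

```text
t: 6.43
position: [0.5707, -0.3113, 0.0403]
tcp_rot: [-3.141, 0.001, -2.95]
force: [-2.7, -0.1, 8.4]
finger_gap: 0.0591
grasp_force: 12.0
```

Contact, 8 N upward. Release and rise, then look.

Request:
arm_command:
  increments: [0.09,0,0,0,0,0,0,0.09,0,0,0,0,0,0,0.09,0,0,0,0,0,0,0.09,0,0,0,0,0,0,0.09,0,0,0,0,0,0,0.09,0,0,-0.02,0,0,0,0.09,0,0,-0.03,0,0,0,0.09,0,0,-0.035,0,0,0,0.09,0,0,-0.035,0,0,0,0.09,0,0,-0.035,0,0,0,0.09,0,0,-0.035,0,0,0,0.09,0,0,-0.035,0,0,0,0.09,0,0,-0.035,0,0,0]

```text
t: 7.52
position: [0.5702, -0.3103, 0.3002]
tcp_rot: [3.141, -0.0, -2.949]
force: [1.2, -0.3, -0.3]
finger_gap: 0.09
grasp_force: 0.0
```

```bash
python3 - <<'E'
from m import *
s=snap('top');a=snap('scene','s3.png')
p=blob(s,(5,150,120),(20,255,255),(240,135,300,190))
v=cv2.fitLine(p,cv2.DIST_L2,0,.01,.01).ravel();t=(p-v[2:])@v[:2]
print([onz(s,*(v[2:]+v[:2]*k),.228) for k in(t.min(),t.max())])
p=blob(s,(0,0,130),(180,60,255),(240,190,270,220))
if p is not None: 
  e=cv2.minEnclosingCircle(p);print('hub',e,onz(s,*e[0],.204))
p=blob(a,(0,0,110),(180,70,255),(115,230,170,310));print(cv2.boundingRect(p),proj(a,(.571,-.311,.082)),proj(a,(.571,-.311,.012)))
go((.7,.02,.26))
E
```

```text
[array([0.59718091, 0.06090611, 0.228     ]), array([0.67828427, 0.03308351, 0.228     ])]
hub ((253.68182373046875, 202.40908813476562), 14.78017520904541) [0.55060301 0.07794172 0.204     ]
(123, 256, 33, 41) [137.80076326 265.37426692] [142.76654102 288.81124302]
pos [ 0.5734 -0.3126  0.3051] rot [-179.6    0.5 -169. ] dx dy dz [-0.1879  0.3022  0.0451] F [0.04 0.23 0.25] t 7.62 gap 0.0895 q [ 0.32  0.55  0.24  1.39 -0.14  1.2   2.33]
```

View pics/s3.png

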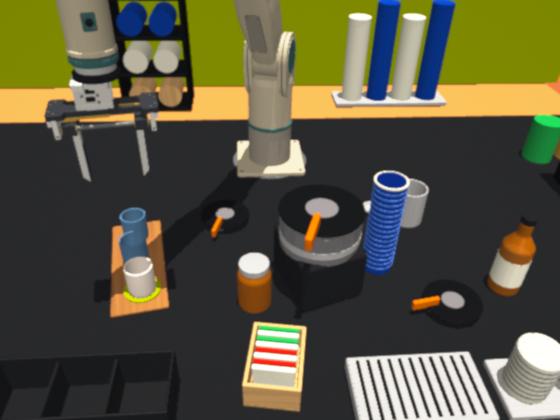

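The cup stands centred on the coaster at (140,277), clear of the gripper. The lid centre is (0.550,0.076) and the handle is at about -17.5°. Next I close the fingers, align tool x with the handle, and go behind its +y side.

Request:
arm_command:
  increments: [0,0,0,0,0,0,7,0,0,0,0,0,0,7,0,0,0,0,0,0,7,0,0,0,0,0,0,7,0,0,0,0,0,0,0,0,0.005,0.03,0,0,0,0,0,0.005,0.03,0,0,0,0,0,0.005,0.03,0,0,0,0,0,0.005,0.03,0,0,0,0,0,0.005,0.03,0,0,0,0,0,0.005,0.03,0,0,0,0,0,0.005,0.03,0,0,0,0,0,0.005,0.03,0,0,0,0,0,0.005,0.03,0,0,0,0,0,0.005,0.03,0,0,0,0,0,0.005,0.03,0,0,0,0,0,0.005,0.03,0,0,0,0,0,0.005,0.03,0,0,0,0,0,0,0,0,0,0,0,0,0,0,0,0,0,0]

```text
t: 9.28
position: [0.6218, 0.0841, 0.2975]
tcp_rot: [3.142, -0.001, 2.853]
force: [0.5, -0.9, 0.3]
finger_gap: 0.0007
grasp_force: 0.0
```

```bash
python3 - <<'E'
from h import *
go((.6258,.0835,.210))
E
```

```text
pos [0.6218 0.0841 0.2975] rot [ 1.800e+02 -1.000e-01  1.635e+02] dx dy dz [-0.004   0.0006  0.0875] F [ 0.48 -0.95  0.34] t 9.28 gap 0.0007 q [-0.38  0.53  0.34  1.46 -0.18  1.18  1.27]
```

Request:
arm_command:
  increments: [0,-0.003,0,0.03,0,0,1,0,0,0,0.03,0,0,0,0,0,0,0.02,0,0,0,0,0,0,0.007,0,0,0,0,0,0,0,0,0,0,0,0,0,0,0,0,0]

```text
t: 9.78
position: [0.6255, 0.0794, 0.2121]
tcp_rot: [-3.141, 0.001, 2.828]
force: [0.2, -0.2, -0.5]
finger_gap: 0.0005
grasp_force: 0.0
```

Request:
arm_command:
  increments: [0,0,-0.003,0,0,0,0,0,0,-0.003,0,0,0,0,0,0,-0.003,0,0,0,0,0,0,-0.003,0,0,0,0]

```text
t: 10.12
position: [0.6222, 0.0695, 0.2127]
tcp_rot: [3.139, 0.002, 2.828]
force: [1.3, 2.0, 0.6]
finger_gap: 0.0005
grasp_force: 1.0
```

```bash
cat > st.py <<'E'
from m import *
C=np.array([.55,.076])
def st(pic=None):
    s=snap('top',pic)
    o=env.get_obs();go((0,0,0))
    y=o['tcp_rot'][2];d=o['position'][:2]-C
    print('TCP rel C in tool x,y',round(d[0]*np.cos(y)+d[1]*np.sin(y),4),round(d[0]*np.sin(y)-d[1]*np.cos(y),4))
    p=blob(s,(5,150,90),(20,255,255),(195,143,312,268))
    if p is not None:
        v=cv2.fitLine(p,cv2.DIST_L2,0,.01,.01).ravel();t=(p-v[2:])@v[:2]
        e=[onz(s,*(v[2:]+v[:2]*k),.228)[:2] for k in(t.min(),t.max())]
        e.sort(key=lambda q:np.linalg.norm(q-C));r=e[1]-e[0];q=e[1]-C
        print('handle n',len(p),'dir',np.degrees(np.arctan2(r[1],r[0])).round(1),'tip bearing',np.degrees(np.arctan2(q[1],q[0])).round(1),'r',np.linalg.norm(q).round(3))
E
python3 -c "from st import *;st('t4.png')"
```

```text
pos [0.622  0.0688 0.2126] rot [1.799e+02 1.000e-01 1.620e+02] dx dy dz [ 0.5704 -0.2576  0.2126] F [0.08 2.42 1.79] t 10.17 gap 0.0008 q [-0.35  0.6   0.32  1.59 -0.22  0.98  1.3 ]
TCP rel C in tool x,y -0.0707 0.0154
handle n 61 dir -144.3 tip bearing -87.2 r 0.124
```

View pics/t4.png

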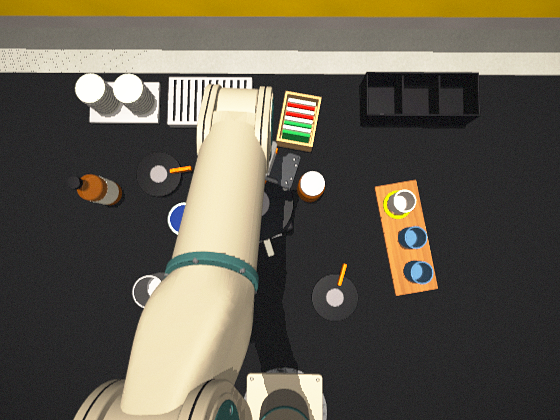

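The top view is mostly covered by the arm, with the handle tip just showing at (275,150). Finger contact is felt at 2.4 N. I sweep clockwise about the lid centre.

Request:
arm_command:
  increments: [0,-0.001,-0.005,0,0,0,4,0,-0.001,-0.005,0,0,0,4,0,-0.001,-0.005,0,0,0,4,0,-0.001,-0.005,0,0,0,4,0,-0.001,-0.005,0,0,0,4,0,-0.001,-0.005,0,0,0,4,0,-0.001,-0.005,0,0,0,4,0,-0.001,-0.005,0,0,0,4,0,-0.001,-0.005,0,0,0,4,0,-0.001,-0.005,0,0,0,4]

```text
t: 11.0
position: [0.6017, 0.0243, 0.2123]
tcp_rot: [3.138, 0.001, 2.127]
force: [1.7, 0.9, 1.3]
finger_gap: 0.0003
grasp_force: 1.3
```

```bash
python3 -c "
from st import *;st()
snap('scene','s5.png')"
```

```text
pos [0.6007 0.0232 0.2122] rot [179.9   0.  121.6] dx dy dz [ 0.2953 -0.5236  0.2122] F [0.94 1.38 0.25] t 11.05 gap 0.0005 q [-0.41  0.6   0.52  1.66 -0.35  0.97  0.79]
TCP rel C in tool x,y -0.0716 0.0154
handle n 45 dir -54.9 tip bearing -61.4 r 0.134
```

View pics/s5.png

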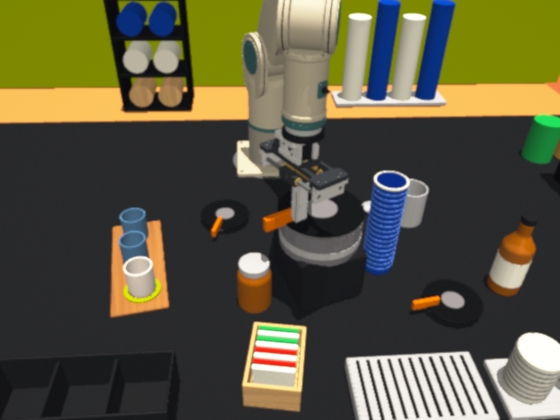

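The handle follows and now lies at (280,219); everything else is unmoved. I go on for another 80°.

Request:
arm_command:
  increments: [0,-0.0008,-0.005,0,0,0,4,0,-0.0008,-0.005,0,0,0,4,0,-0.001,-0.005,0,0,0,4,0,-0.001,-0.005,0,0,0,4,0,-0.0008,-0.005,0,0,0,4,0,-0.0008,-0.005,0,0,0,4,0,-0.001,-0.005,0,0,0,4,0,-0.001,-0.005,0,0,0,4,0,-0.0008,-0.005,0,0,0,4,0,-0.0008,-0.005,0,0,0,4]

```text
t: 11.93
position: [0.5559, 0.0035, 0.2118]
tcp_rot: [3.14, -0.0, 1.431]
force: [1.6, 0.3, -0.5]
finger_gap: 0.0005
grasp_force: 1.0
```

```bash
python3 -c "from st import *;st()"
```

```text
pos [0.5546 0.0034 0.2117] rot [180.   -0.   81.8] dx dy dz [-0.0826 -0.5484  0.2117] F [ 0.49  0.3  -0.51] t 11.98 gap 0.0003 q [-0.52  0.58  0.73  1.79 -0.47  0.95  0.27]
TCP rel C in tool x,y -0.0712 0.0149
handle n 53 dir -99.4 tip bearing -101.9 r 0.133
```

Request:
arm_command:
  increments: [0,-0.0008,-0.005,0,0,0,4,0,-0.0008,-0.005,0,0,0,4,0,-0.001,-0.005,0,0,0,4,0,-0.001,-0.005,0,0,0,4,0,-0.0008,-0.005,0,0,0,4,0,-0.0008,-0.005,0,0,0,4,0,-0.001,-0.005,0,0,0,4,0,-0.001,-0.005,0,0,0,4,0,-0.0008,-0.005,0,0,0,4,0,-0.0008,-0.005,0,0,0,4,0,-0.0008,-0.005,0,0,0,4,0,-0.0008,-0.005,0,0,0,4]

```text
t: 12.98
position: [0.5, 0.0231, 0.2117]
tcp_rot: [3.14, -0.0, 0.594]
force: [0.8, -1.4, -0.5]
finger_gap: 0.0004
grasp_force: 1.0
```

```bash
python3 -c "from st import *;st()"
```

```text
pos [0.4991 0.024  0.2114] rot [1.80e+02 1.00e-01 3.39e+01] dx dy dz [-0.4278 -0.2582  0.2114] F [ 0.28 -0.86  0.38] t 13.03 gap 0.0003 q [-0.75  0.59  1.01  1.94 -0.62  0.96 -0.42]
TCP rel C in tool x,y -0.0712 0.0148
handle n 9 dir -14.5 tip bearing -62.2 r 0.117
```

Request:
arm_command:
  increments: [0,-0.0004,-0.0025,0,0,0,2,0,-0.0004,-0.0025,0,0,0,2,0,-0.0004,-0.0025,0,0,0,2,0,-0.0004,-0.0025,0,0,0,2,0,-0.0004,-0.0025,0,0,0,2]

```text
t: 13.45
position: [0.4917, 0.033, 0.2115]
tcp_rot: [3.141, 0.001, 0.422]
force: [0.6, -1.0, 0.1]
finger_gap: 0.0004
grasp_force: 0.7
```

Request:
arm_command:
  increments: [0,-0.0002,-0.0012,0,0,0,1,0,-0.0002,-0.0012,0,0,0,1,0,-0.0002,-0.0012,0,0,0,1]

```text
t: 13.7
position: [0.4894, 0.0367, 0.2114]
tcp_rot: [-3.141, 0.001, 0.368]
force: [0.4, -1.3, 0.2]
finger_gap: 0.0007
grasp_force: 0.9
```

Request:
arm_command:
  increments: [0,-0.0002,-0.0012,0,0,0,1,0,-0.0002,-0.0012,0,0,0,1]

```text
t: 13.87
position: [0.4884, 0.0383, 0.2115]
tcp_rot: [3.141, 0.0, 0.331]
force: [1.4, -3.6, -1.1]
finger_gap: 0.0003
grasp_force: 1.8
```

```bash
python3 -c "
from st import *;st()
s=snap('scene');cv2.imwrite('pics/c6.png',cv2.resize(s['image'][130:310,240:440],None,fx=3,fy=3,interpolation=cv2.INTER_CUBIC))"
```

```text
pos [0.4883 0.0382 0.2114] rot [179.9   0.   18.9] dx dy dz [-0.4743 -0.1222  0.2114] F [ 0.73 -2.34 -0.53] t 13.92 gap 0.0009 q [-0.83  0.62  1.09  1.96 -0.67  0.98 -0.65]
TCP rel C in tool x,y -0.0706 0.0157
handle n 59 dir -144.4 tip bearing -87.2 r 0.124
```

View pics/c6.png

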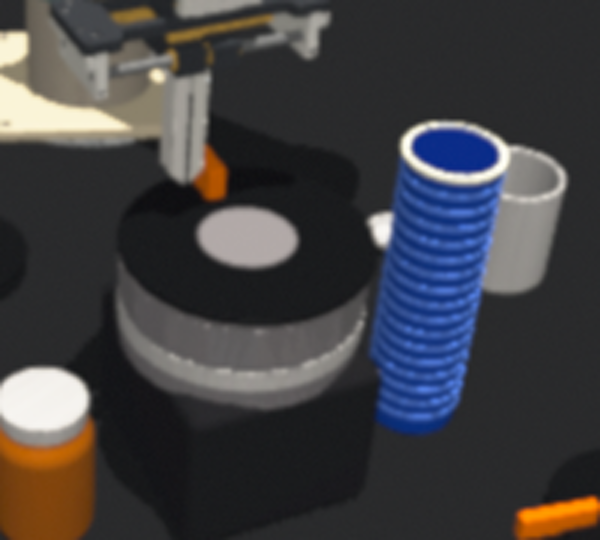

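The handle is at crop (212,175), with the fingertip at (185,170) behind it. Force is rising slightly, so I continue in 1° steps.

Request:
arm_command:
  increments: [0,-0.0002,-0.0012,0,0,0,1,0,0,0,0,0,0,0]

```text
t: 14.13
position: [0.488, 0.0386, 0.2116]
tcp_rot: [3.139, 0.0, 0.313]
force: [1.3, -4.6, -1.4]
finger_gap: 0.0002
grasp_force: 2.4
```

Request:
arm_command:
  increments: [0,-0.0002,-0.0012,0,0,0,1,0,0,0,0,0,0,0]

```text
t: 14.3
position: [0.4876, 0.039, 0.2118]
tcp_rot: [3.138, -0.0, 0.295]
force: [0.5, -6.1, 1.5]
finger_gap: 0.0005
grasp_force: 3.1
```

Request:
arm_command:
  increments: [0,-0.0002,-0.0012,0,0,0,1,0,0,0,0,0,0,0]

```text
t: 14.47
position: [0.4872, 0.0395, 0.212]
tcp_rot: [3.137, -0.0, 0.278]
force: [0.1, -7.7, 2.4]
finger_gap: 0.0004
grasp_force: 3.6
```

The tip no longer advances while the force climbs, so the lid has dropped and locked. I back off, rise, and go over the centre.

Request:
arm_command:
  increments: [0,0,0.006,0,0,0,0,0,0,0.006,0,0,0,0,0,0,0,-0.02,0,0,0,0,0,0,-0.02,0,0,0,0,0.02,-0.008,0,0,0,0,0,0.02,-0.008,0,0,0,0,0,0.02,-0.008,0,0,0,0,0,0.01,0,0,0,0,0,0,0,0,0,0,0,0,0,0,0,0,0,0]

```text
validation failed for argument at $.in...
```

```bash
python3 -c "
from st import *;st()
go((.55,.076,.21))
s=snap('scene');p=blob(s,(0,0,110),(180,70,255),(300,190,345,225));print(cv2.boundingRect(p))
for z in(.204,.201,.196):print(proj(s,(.55,.076,z)))
p=blob(s,(5,150,90),(20,255,255),(290,160,330,205));print(cv2.boundingRect(p))
for a in(-163.5,-158):
  r=np.radians(a);q=np.array([.55,.076,.225]);u=np.array([np.cos(r),np.sin(r),0]);print(a,proj(s,q+.05*u),proj(s,q+.135*u))"
```

```text
pos [0.4872 0.0395 0.212 ] rot [179.8  -0.   15.9] dx dy dz [-0.4793 -0.0958  0.212 ] F [ 0.43 -7.08  1.62] t 14.52 gap 0.0004 q [-0.84  0.62  1.11  1.97 -0.68  0.98 -0.69]
TCP rel C in tool x,y -0.0704 0.0178
handle n 62 dir -143.8 tip bearing -87.2 r 0.124
pos [0.4872 0.0395 0.212 ] rot [179.8  -0.   15.9] dx dy dz [ 0.0704 -0.0178  0.002 ] F [ 0.43 -7.08  1.62] t 14.52 gap 0.0004 q [-0.84  0.62  1.11  1.97 -0.68  0.98 -0.69]
(306, 199, 33, 19)
[321.53237266 207.8948047 ]
[321.43259089 209.06915556]
[321.26707473 211.01714721]
(305, 179, 11, 18)
-163.5 [312.37096924 186.67743496] [297.14326482 166.80851448]
-158 [310.33210747 187.14596865] [291.88591366 167.92398701]
```

The list was a number short and was refused; nothing moved. I send it again.

Request:
arm_command:
  increments: [0,0,0.006,0,0,0,0,0,0,0.006,0,0,0,0,0,0,0,-0.02,0,0,0,0,0,0,-0.02,0,0,0,0,0.02,-0.009,0,0,0,0,0,0.02,-0.009,0,0,0,0,0,0.02,-0.009,0,0,0,0,0,0.01,-0.003,0,0,0,0,0,0,0,0,0,0,0]

```text
t: 15.32
position: [0.5502, 0.0806, 0.2508]
tcp_rot: [-3.141, 0.0, 0.283]
force: [-0.8, -0.6, 0.5]
finger_gap: 0.0004
grasp_force: 0.0
```

```bash
python3 -c "
from st import *
go((.55,.076,.21))
s=snap('scene');cv2.imwrite('pics/c7.png',cv2.resize(s['image'][130:310,240:440],None,fx=3,fy=3,interpolation=cv2.INTER_CUBIC))"
```

```text
pos [0.5502 0.0806 0.2508] rot [-180.     0.    16.2] dx dy dz [-0.0014  0.0044  0.0408] F [-0.79 -0.62  0.5 ] t 15.32 gap 0.0004 q [-0.84  0.68  1.11  1.74 -0.66  1.15 -0.82]
```

View pics/c7.png

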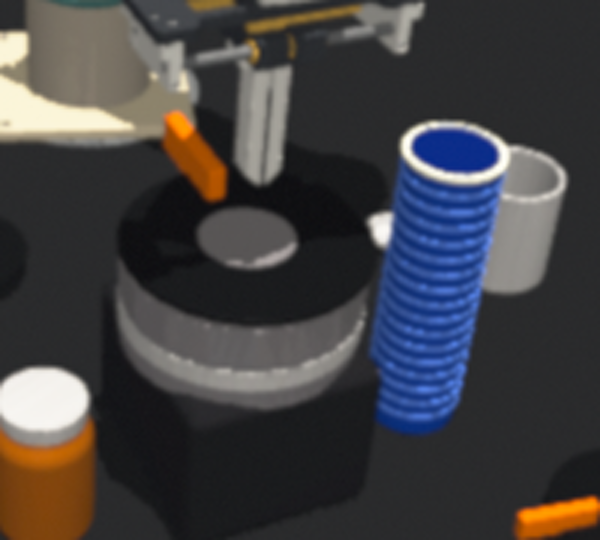

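The handle runs from crop (220,190) to (175,118), i.e. outer end at pixel (298,169). That matches the pointer direction (predicted 297,167). I now press near the centre.

Request:
arm_command:
  increments: [0,0,0.004,0.02,0,0,0,0,0,0,0.015,0,0,0,0,0,0,0.008,0,0,0,0,0,0,0.004,0,0,0,0,0,0,0,0,0,0]

```text
t: 15.78
position: [0.5492, 0.0743, 0.204]
tcp_rot: [-3.141, 0.002, 0.279]
force: [0.6, 0.3, -0.1]
finger_gap: 0.0005
grasp_force: 0.0
```

Request:
arm_command:
  increments: [0,0,0,0.002,0,0,0,0,0,0,0.002,0,0,0,0,0,0,0,0,0,0]

```text
t: 16.03
position: [0.5502, 0.0749, 0.2007]
tcp_rot: [-3.142, -0.001, 0.28]
force: [-0.7, 0.4, -0.1]
finger_gap: 0.0006
grasp_force: 0.0
```

Request:
arm_command:
  increments: [0,0,0,0.002,0,0,0,0,0,0,0,0,0,0]

```text
t: 16.2
position: [0.5503, 0.0748, 0.1987]
tcp_rot: [3.142, -0.001, 0.28]
force: [-0.6, -0.1, 1.0]
finger_gap: 0.0005
grasp_force: 0.5
```

Request:
arm_command:
  increments: [0,0,0,0.002,0,0,0,0,0,0,0,0,0,0]

```text
t: 16.37
position: [0.5504, 0.0748, 0.1965]
tcp_rot: [3.141, -0.001, 0.28]
force: [-0.9, -0.8, 1.2]
finger_gap: 0.0001
grasp_force: 0.6
```

Request:
arm_command:
  increments: [0,0,0,0.002,0,0,0,0,0,0,0,0,0,0]

```text
t: 16.53
position: [0.5504, 0.0748, 0.1962]
tcp_rot: [-3.14, -0.001, 0.28]
force: [-3.5, 1.4, 15.0]
finger_gap: 0.0007
grasp_force: 7.7
```

Request:
arm_command:
  increments: [0,0,0,0.002,0,0,0,0,0,0,0,0,0,0]

```text
t: 16.7
position: [0.5505, 0.0748, 0.1961]
tcp_rot: [-3.139, -0.002, 0.28]
force: [-6.8, 2.7, 30.6]
finger_gap: 0.0008
grasp_force: 14.8
```

Request:
arm_command:
  increments: [0,0,0,0.002,0,0,0,0,0,0,0,0,0,0]

```text
t: 16.87
position: [0.5506, 0.0748, 0.196]
tcp_rot: [-3.137, -0.003, 0.28]
force: [-12.5, 3.1, 43.0]
finger_gap: 0.0005
grasp_force: 22.0
```

The lid stops firmly at z = 0.196, so it is home. I retreat straight up and check.

Request:
arm_command:
  increments: [0,0,0,-0.006,0,0,0,0,0,0,-0.02,0,0,0,0,0,0,-0.03,0,0,0,0,0,0,-0.03,0,0,0,0,0,0,-0.03,0,0,0,0,0,0,0,0,0,0,0,0,0,0,0,0,0]

```text
t: 17.45
position: [0.5509, 0.0747, 0.3075]
tcp_rot: [3.142, -0.003, 0.28]
force: [-0.5, -0.2, -0.6]
finger_gap: 0.0005
grasp_force: 0.0
```

```bash
python3 -c "
from st import *
go((.55,.076,.21))
s=snap('scene','s8.png')
p=blob(s,(5,150,90),(20,255,255),(290,160,330,205));print(cv2.boundingRect(p))
for z in (.196,.199,.204):
  r=np.radians(-163.5);q=np.array([.55,.076,z+.024]);u=np.array([np.cos(r),np.sin(r),0]);print(z,proj(s,q+.05*u),proj(s,q+.135*u))"
```

```text
pos [0.5509 0.0747 0.3075] rot [180.   -0.2  16.1] dx dy dz [-0.0005 -0.0015  0.0975] F [-0.53 -0.18 -0.55] t 17.45 gap 0.0005 q [-0.86  0.62  1.16  1.66 -0.6   1.26 -0.86]
(294, 169, 21, 30)
0.196 [312.2353514  188.64656451] [297.05698338 168.71743437]
0.199 [312.31662785 187.46645528] [297.10869577 167.57333195]
0.204 [312.45271805 185.49046733] [297.19526021 165.65815082]
```

View pics/s8.png

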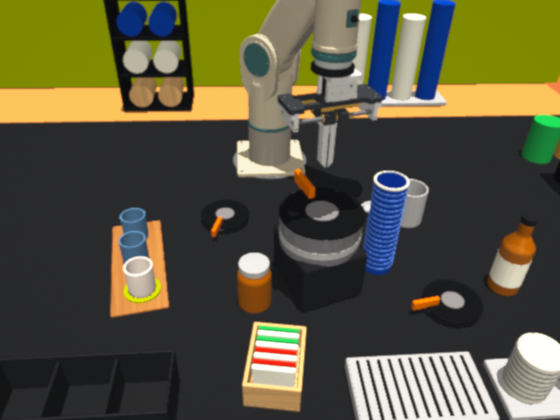

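The lid is home: the handle at (304,183) matches the prediction for 196 mm. The cup is on the coaster at (140,277), the stack and jar are in place, and the arm is clear.

```bash
python3 -c "from h import *;print(env.finish_job())"
```

```text
the job is handed in; nothing more can be done
None
```

The job is handed in (no verdict was returned): the white cup stands on the coaster, the lid was turned clockwise and pressed home over the pointer, and the arm is clear.

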